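# Open the curd press

## Robot

A 6-joint arm with a two-finger parallel gripper is mounted at the origin on a cart in front of the work surface, level with it; the furniture and walls round the work are solid. World frame = base frame: x ahead of the robot, y to its left, z up, the work surface at z = 0. Lengths are in m, angles in rad, forces in N, time in s.
With the tool pointing down it reaches from about 0.15 to 0.775 m from the base axis. Payload 6.1 kg.
Tool frame: the origin (TCP) lies between the finger pads; the fingertips stand 8 mm ahead of it and the grasp point (between the pads) lies 11 mm behind it; z points along the fingers, y is the line along which they close (so a half turn about z gives the same grasp; the last joint's range is limited). The gripper opens to 85 mm and grips with 20 to 120 N. Pads are 22 mm wide; open, the fingers measure 114 mm over their backs; the gripper's body (76 mm by 85 mm) begins 54 mm behind the grasp point. The pads swing forward as they close: fully open they stand 13 mm farther back than shut.
Start: joints at [1.172, 0.126, -0.04, 1.405, 0, 1.571], TCP at [0.204, 0.484, 0.239] pointing down, gripper open.
Joint ranges: [-2.72, 2.72], [-0.95, 1.95], [-1.27, 1.35], [-1.78, 2.02], [-1.46, 1.47], [-3.14, 3.14]. Speed limits (rad/s): [2.39, 2.39, 3.01, 3.14, 3.14, 3.14].

## Interface

Orientations are given as a unit quaternion [x, y, z, w].
In Python, from cell import telemetry, camera, calibration, close_job gives the robot as it stands.
- The arm moves only by the tool move_arm, never from a script. Its argument "increments" is a list that holds one entry, the list of rows, each a list of 4 numbers: the shift along the tool's x, y, z each as a share of 30 mm, from -1 to 1, then the turn about the tool's z as a share of pi/2 rad, from -1 to 1. In form: [[[dx, dy, dz, roll], ...]]. A call has exactly 5 rows; each row shifts and turns the commanded pose from where the row before left it, along the tool's axes as they then stand; what a row does not reach is not made up. A row lasts 1/12 s, in which the tool goes at most 41.7 mm and 7.16 degrees, less where a joint would pass 70% of its speed; a pose out of reach is approached as far as the arm can. A call with a number of a shift or a turn outside -1 to 1 is refused whole. A call with a gripper value outside its range is refused whole. "fingers" is the closure, from 0 (fully open) to 1 (shut), set as the call begins (left out, the last holds). The fingers move at their own pace and stop on an object; "squeeze" is the grip in N (left out, the last holds). Time passes only in rows, so rows that do not move let the fingers close, or fill a call up. It gives the time, the measured TCP pose, the force and the opening at its end, in the units of the state.
- telemetry.read_state(): the state, without advancing time (a new reading comes with each control period).
- camera(name): name is "side" or "top" or "wrist"; returns the picture (384x512x3 uint8, red, green, blue); there is no depth.
- calibration(name): a dict with "mtx" (3x3 intrinsics, pixels), "rvec" (rotation vector, rad) and "tvec" (3), from world to camera coordinates, as OpenCV has them; the wrist camera has in their place "T_tool_cam" (4x4, takes a point from camera to tool coordinates, whose origin is the TCP and whose axes are the flange's). Camera axes: x right, y down, z forward; pixel columns grow to the right and rows downward; lengths in m; the calibration is good to about 2 mm. A picture is of the moment at which its call begins: read the wrist's pose just before it. calibration takes no time and is no camera call.
- close_job(): hands the job in, once; it reports no verdict.
The state is a dict: "t": time; "joints": joint angles; "joint_vel": joint speeds; "effort": joint torques, N m; "ee_pos": TCP position; "tool_rot": TCP orientation; "force": force on the tool from outside, world axes, zero at the start; "wrist_torque": the same for the moment, N m; "opening": finger opening in m.
Only numpy, scipy, OpenCV 4.12 (cv2) and the standard library are available. Lean on these libraries where they do the work, as an engineer would, in place of code of your own. Each camera call takes 0.05 s, during which the arm holds its last target. There are 200 camera calls.

## Task

One of the two screw presses has a white curd mould clamped under its plate. Take that press's handwheel from above and turn it anticlockwise about a quarter turn, letting your hand rise with the spindle, so that the plate stands at least 10 mm clear of the mould; then let go. Leave the mould in its place and do not disturb the empty press.

Things in the scene. Friction and masses are not known exactly. Their poses are not given: they have to be found in the camera images.
- press: a tabletop screw press: wooden base 120 (x) x 160 (y) x 18 mm, two steel posts at y = +-64 mm, an aluminium bridge across them whose top is 136 mm (nuts and brass bush up to 146 mm) above the worktop; through the bridge goes a vertical steel spindle with a flat round pressing plate below and a dark steel handwheel above. Fixed to the worktop. This is the press with the mould under its plate. Origin: centre of the base's underside, on the worktop; z up, spindle axis = z.
- press_grip (a point): centre of the handwheel's rim on the press with the mould (on the axis, half-way up the rim). The wheel is a solid round disc 60 mm across, its rim 16 mm high, gripped across its full diameter in any direction from above (a small hub stands 4 mm above the rim). With the press shut this point is 176 mm above the worktop; nothing but the 16 mm thick spindle lies between the wheel's underside (168 mm) and the bush (146 mm). It rises with the wheel.
- press_wheel (a joint): turn of that handwheel, rad: 0 shut (plate on the mould, a stop; the start), growing anticlockwise seen from above, upper stop 2.5. The thread is steep: the wheel, spindle and plate rise 12 mm per rad (75 mm a turn). It takes about 0.2 N m to turn and stays where it is left.
- press_plate (a point): centre of the underside of that press's pressing plate (round, 68 mm across, 8 mm thick; rises with the wheel but does not turn), 80 mm above the worktop at the start, just on the mould. 10 mm clear of the mould means 90 mm above the worktop.
- mould: the loose white round curd mould, 78 mm across at the top, 62 mm high with its pale wooden follower disc, standing in the middle of the press's base under the plate. Origin: centre of its underside.
- idle_press_rim (a point): a point on the rim of the handwheel of the empty press, 30 mm from its axis and half-way up the rim, 176 mm above the worktop (the point nearest to the robot when that press has yaw 0). The empty press is the same as the other, with its plate at the same height and nothing under it. To be left alone.
Not all that is in view belongs to the job. Leave any purple look-alike of the mould alone.

How it is judged:
By the outcome, as a careful person would: the job done as asked, in the order asked, and still so for the second after the job is handed in, with the robot touching nothing.
It also fails if it takes over 40 s, if anything falls off the work surface, if the arm or the gripper's body presses on something with over 40 N, if the wrist force passes 120 N, or if a joint passes its speed limit or range.

## Working session

There is one attempt and no reset: what is moved stays moved. The work goes in short steps, Python scripts to look and compute and a tool call to move; the robot and the scene stay as the last step left them, time stands still between calls to the robot, and variables do not carry over. Pictures are saved under pics/ and viewed, on a budget of 10 in all, crops included, one or two more only if the job needs it, and the job is handed in when it is done.

Besides the shell and the picture viewer there is one more tool, called after "Call:" as name([rows], argument=value, ...), one row to a line, values as JSON. move_arm: Moves the arm, as the interface text tells. Its arguments: {"type":"object","properties":{"increments":{"type":"array","items":{"type":"array","items":{"type":"array","items":{"type":"number","minimum":-1,"maximum":1}}}},"fingers":{"type":"number"},"squeeze":{"type":"number"}},"required":["increments"]}

```bash
mkdir -p pics
python3 - <<'E'
from cell import telemetry,camera,calibration
import cv2,numpy as np
s=telemetry.read_state(); print(s['t'],s['ee_pos'],s['tool_rot'],s['opening'])
for n in('side','top'):
    cv2.imwrite(f'pics/{n}0.png',cv2.cvtColor(camera(n),cv2.COLOR_RGB2BGR))
    c=calibration(n); R=cv2.Rodrigues(np.array(c['rvec'],float))[0]; print(n,np.array(c['mtx']).tolist(),(-R.T@np.array(c['tvec']).ravel()).round(3),R.round(2).tolist())
print(calibration('wrist'))
a=cv2.imread('pics/side0.png');b=cv2.imread('pics/top0.png')
cv2.imwrite('pics/both.png',cv2.resize(np.hstack([a,b]),(800,300),interpolation=cv2.INTER_AREA))
E
```

```text
0.0 [0.20371001 0.4834325  0.23853903] [ 1.98086643e-01  9.80184193e-01 -7.78615398e-04 -1.50717057e-04] 0.08561132596957818
side [[401.4195264461021, 0.0, 256.77513953638226], [0.0, 401.4195264461021, 189.64916078744272], [0.0, 0.0, 1.0]] [0.502 0.674 0.725] [[-1.0, -0.07, 0.01], [-0.05, 0.66, -0.75], [0.04, -0.75, -0.66]]
top [[471.7051382856626, 0.0, 259.1183428912379], [0.0, 471.7051382856626, 196.1080229597255], [0.0, 0.0, 1.0]] [ 0.414 -0.013  1.082] [[-0.03, -1.0, -0.01], [-0.99, 0.03, -0.13], [0.14, 0.01, -0.99]]
{'mtx': array([[288.20757455,   0.        , 262.19722145],
       [  0.        , 288.20757455, 191.99988832],
       [  0.        ,   0.        ,   1.        ]]), 'T_tool_cam': array([[-2.30262353e-04, -9.61556714e-01, -2.74606325e-01,
         6.92638712e-02],
       [ 9.99999971e-01, -2.39261951e-04, -7.22530656e-07,
        -1.19845249e-03],
       [-6.50080907e-05, -2.74606317e-01,  9.61556741e-01,
        -1.34231453e-01],
       [ 0.00000000e+00,  0.00000000e+00,  0.00000000e+00,
         1.00000000e+00]])}
```

View pics/side0.png

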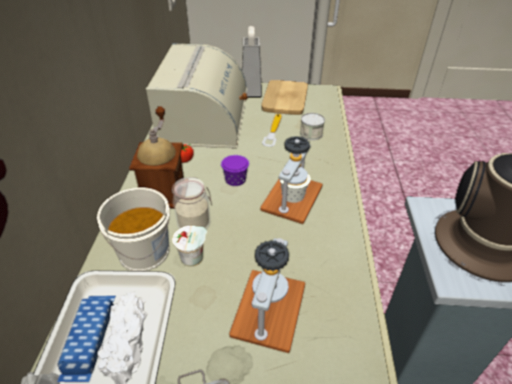

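View pics/top0.png

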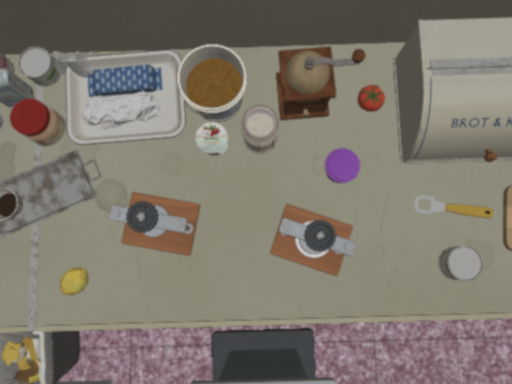

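The side view shows the white mould under the far press, with its wheel at about (296,147); the near press, wheel at (271,255), is empty. The top view shows two candidate wheels, (320,235) and (142,216). The one at (320,235) fits, because a white mould rim shows under its plate at (313,240). The purple pot at (342,166) is the look-alike. I'll confirm this in a crop and measure.

```bash
cat > h.py <<'E'
import cv2,numpy as np
from cell import calibration
def ray(n,uv):
    c=calibration(n);R=cv2.Rodrigues(np.array(c['rvec'],float))[0];t=np.array(c['tvec'],float).ravel()
    d=R.T@np.linalg.inv(np.array(c['mtx']))@np.array([*uv,1.]); return -R.T@t,d/np.linalg.norm(d)
def plane(n,uv,z):
    o,d=ray(n,uv); return o+d*(z-o[2])/d[2]
def tri(r1,r2):
    A=sum(np.eye(3)-np.outer(d,d) for o,d in(r1,r2)); b=sum((np.eye(3)-np.outer(d,d))@o for o,d in(r1,r2)); return np.linalg.solve(A,b)
def dark(img,box,th=75):
    x0,y0,x1,y1=box; m=(img[y0:y1,x0:x1].max(2)<th).astype(np.uint8)
    n,l,st,ce=cv2.connectedComponentsWithStats(m); k=1+st[1:,4].argmax(); 
    cs,_=cv2.findContours((l==k).astype(np.uint8),0,2); c=max(cs,key=cv2.contourArea)
    return np.array(cv2.fitEllipse(cv2.convexHull(c))[0])+[x0,y0],(st[k,:4]+[x0,y0,0,0]).tolist(),cv2.fitEllipse(cv2.convexHull(c))[1]
E
python3 - <<'E'
from h import *
a=cv2.imread('pics/side0.png');b=cv2.imread('pics/top0.png')
for nm,sb,tb in(('mould',(275,128,320,165),(298,212,342,255)),('idle',(245,232,295,275),(120,196,165,238))):
    s=dark(a,sb);t=dark(b,tb);print(nm,s,t)
    print(' tri',tri(ray('side',s[0]),ray('top',t[0])).round(4),'planes .178',plane('top',t[0],.178).round(4),plane('side',s[0],.178).round(4))
for uv in((284,229),(352,246)): print('bridge end',plane('top',uv,.136).round(3))
for uv in((285,206),(353,222),(338,273),(271,253)): print('base',plane('top',uv,.018).round(3))
A=cv2.resize(a[120:225,235:340],(400,400),interpolation=2);B=cv2.resize(b[185:290,260:365],(400,400),interpolation=2)
cv2.imwrite('pics/crop.png',np.hstack([A,B]))
E
```

```text
mould (array([296.57639885, 142.20386219]), [287, 138, 20, 10], (10.124879837036133, 19.41108512878418)) (array([319.54047394, 235.25589561]), [305, 221, 30, 29], (28.736934661865234, 28.92214012145996))
 tri [ 0.4572 -0.1194  0.185 ] planes .178 [ 0.4581 -0.1203  0.178 ] [ 0.456  -0.1296  0.178 ]
idle (array([271.40655708, 257.58961487]), [256, 255, 32, 15], (24.26351547241211, 31.430355072021484)) (array([141.98884392, 216.49905586]), [128, 202, 30, 30], (28.866195678710938, 30.398469924926758))
 tri [0.5034 0.2215 0.1718] planes .178 [0.5038 0.2198 0.178 ] [0.5025 0.2267 0.178 ]
bridge end [ 0.475 -0.055  0.136]
bridge end [ 0.437 -0.189  0.136]
base [ 0.534 -0.064  0.018]
base [ 0.494 -0.216  0.018]
base [ 0.381 -0.177  0.018]
base [ 0.429 -0.029  0.018]
```

View pics/crop.png

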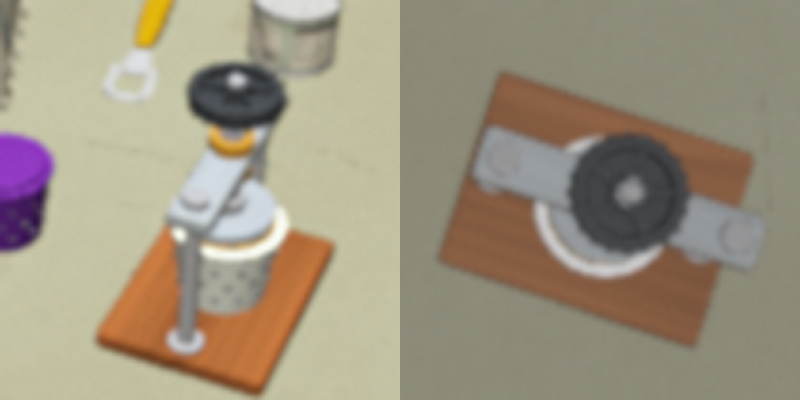

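The crop confirms it: the press with the white mould rim under its plate is the target, with its wheel at about (0.458, -0.121). I'll move across at the present height.

Call:
move_arm([
  [[-0.4,-0.4,0,0],[-0.75,-0.75,0,0],[-0.75,-0.75,0,0],[-0.75,-0.75,0,0],[-0.75,-0.75,0,0]],
], fingers=0)

```text
t: 0.52
ee_pos: [0.2583, 0.3487, 0.2388]
tool_rot: [0.198, 0.98, -0.0, -0.0]
force: [0.7, -0.1, -0.3]
opening: 0.0855
```

Call:
move_arm([
  [[-0.75,-0.75,0,0],[-0.75,-0.75,0,0],[-0.75,-0.75,0,0],[-0.75,-0.75,0,0],[-0.75,-0.75,0,0]],
])

```text
t: 0.93
ee_pos: [0.3182, 0.2013, 0.2391]
tool_rot: [0.198, 0.98, -0.0, -0.0]
force: [0.7, 0.2, 0.5]
opening: 0.0852
```

Call:
move_arm([
  [[-0.75,-0.75,0,0],[-0.75,-0.75,0,0],[-0.75,-0.75,0,0],[-0.75,-0.75,0,0],[-0.75,-0.75,0,0]],
])

```text
t: 1.35
ee_pos: [0.3782, 0.0539, 0.2391]
tool_rot: [0.198, 0.98, -0.0, -0.0]
force: [-0.3, -0.8, 0.2]
opening: 0.0853
```

```bash
cat >> h.py <<'E'
from scipy.spatial.transform import Rotation as Ro
def st(target):
    from cell import telemetry
    s=telemetry.read_state();R=Ro.from_quat(s['tool_rot']).as_matrix()
    print('t',s['t'],'ee',s['ee_pos'].round(4),'J',np.round(s['joints'],3),'F',np.round(s['force'],1),'Tq',np.round(s['wrist_torque'],2),'op',round(s['opening'],4),'xang',round(np.degrees(np.arctan2(R[1,0],R[0,0])),2),'zax',R[:,2].round(3))
    print(' togo tool, units of 30mm',(R.T@(np.array(target)-s['ee_pos'])/.03).round(3)); return s,R
E
python3 -c "
from h import *
st([.458,-.121,.25])"
```

```text
t 1.35 ee [0.3782 0.0539 0.2391] J [ 0.141 -0.144 -0.307  1.408  0.     0.54 ] F [-0.3 -0.8  0.2] Tq [ 0.03 -0.07 -0.02] op 0.0853 xang 157.15 zax [-0.  0. -1.]
 togo tool, units of 30mm [-4.714 -4.338 -0.363]
```

Call:
move_arm([
  [[-0.75,-0.7,0,0],[-0.75,-0.7,0,0],[-0.75,-0.7,0,0],[-0.75,-0.7,0,0],[-0.75,-0.7,0,0]],
])

```text
t: 1.77
ee_pos: [0.4412, -0.0866, 0.239]
tool_rot: [0.198, 0.98, 0.0, -0.0]
force: [1.3, 0.8, -0.1]
opening: 0.0852
```

Call:
move_arm([
  [[-0.5,-0.5,0,0],[-0.46,-0.34,0,0],[0,0,0,0],[0,0,0,0],[0,0,0,0]],
])

```text
t: 2.18
ee_pos: [0.4573, -0.1189, 0.239]
tool_rot: [0.198, 0.98, 0.0, -0.001]
force: [0.3, 0.5, -0.1]
opening: 0.0857
```

Run:
```python
from h import *
from cell import camera
s,R=st([.458,-.121,.165])
im=cv2.cvtColor(camera('wrist'),cv2.COLOR_RGB2BGR); cv2.imwrite('pics/w1.png',im)
c=calibration('wrist');T=np.eye(4);T[:3,:3]=R;T[:3,3]=s['ee_pos'];T=T@c['T_tool_cam']; np.save('T.npy',T)
for p in([.458,-.121,.184],[.458,-.121,.188]):
    q=c['mtx']@(T[:3,:3].T@(np.array(p)-T[:3,3])); print('expect px',(q[:2]/q[2]).round(1))
```

```text
t 2.1833 ee [ 0.4573 -0.1189  0.239 ] J [-0.254  0.028 -0.147  1.397  0.     0.144] F [ 0.3  0.5 -0.1] Tq [ 0.04  0.   -0.01] op 0.0857 xang 157.15 zax [-0.001  0.001 -1.   ]
 togo tool, units of 30mm [-0.051 -0.058  2.466]
expect px [261.5 215. ]
expect px [261.4 217.1]
```

View pics/w1.png

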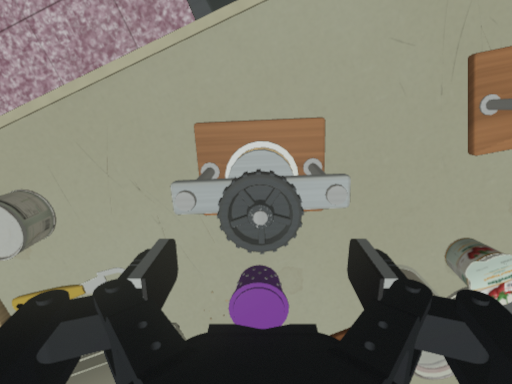

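The hub shows at (260,217) and I expected (261,217), so the estimate holds. I'll descend and grip.

Call:
move_arm([
  [[-0.05,-0.06,0.5,0],[0,0,0.6,0],[0,0,0.6,0],[0,0,0.5,0],[0,0,0.25,0]],
])

```text
t: 2.65
ee_pos: [0.4574, -0.1203, 0.1642]
tool_rot: [0.197, 0.98, 0.0, -0.001]
force: [-0.5, 0.6, -0.1]
opening: 0.0857
```

Call:
move_arm([
  [[0,0,0.1,0],[0,0,0,0],[0,0,0,0],[0,0,0,0],[0,0,0,0]],
])

```text
t: 3.07
ee_pos: [0.4591, -0.1217, 0.1637]
tool_rot: [0.198, 0.98, -0.0, 0.001]
force: [0.5, -0.5, 0.7]
opening: 0.0856
```

Run:
```python
from h import *
from cell import camera
st([.458,-.121,.161])
a=cv2.cvtColor(camera('side'),cv2.COLOR_RGB2BGR); w=cv2.cvtColor(camera('wrist'),cv2.COLOR_RGB2BGR)
cv2.imwrite('pics/s2.png',np.hstack([cv2.resize(a[80:230,220:370],(400,400),interpolation=2),cv2.resize(w[90:384,110:404],(400,400),interpolation=2)]))
```

```text
t 3.0667 ee [ 0.4591 -0.1217  0.1637] J [-0.259  0.042 -0.298  1.23   0.     0.14 ] F [ 0.5 -0.5  0.7] Tq [-0.03 -0.01  0.01] op 0.0856 xang 157.16 zax [ 0.001 -0.    -1.   ]
 togo tool, units of 30mm [0.042 0.007 0.091]
```

View pics/s2.png

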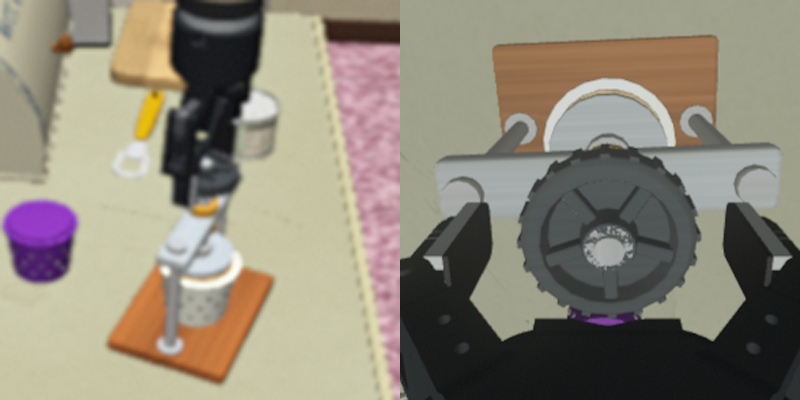

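The wheel is centred between the open pads and clear on both sides. I'll close now.

Call:
move_arm([
  [[0,0,0.07,0],[0,0,0,0],[0,0,0,0],[0,0,0,0],[0,0,0,0]],
], fingers=1, squeeze=50)

```text
t: 3.58
ee_pos: [0.4586, -0.1216, 0.1609]
tool_rot: [0.198, 0.98, 0.0, 0.0]
force: [0.4, 1.8, 2.4]
opening: 0.0576
```

Call:
move_arm([
  [[0,0,0,0],[0,0,0,0],[0,0,0,0],[0,0,0,0],[0,0,0,0]],
])

```text
t: 4.0
ee_pos: [0.4587, -0.1216, 0.1609]
tool_rot: [0.198, 0.98, 0.0, 0.0]
force: [-0.8, 2.1, 4.2]
opening: 0.0574
```

```bash
python3 -c "
from h import *
st([.458,-.121,.165])"
```

```text
t 4.0 ee [ 0.4587 -0.1216  0.1609] J [-0.259  0.043 -0.303  1.225  0.     0.14 ] F [-0.8  2.1  4.2] Tq [0.25 0.15 0.  ] op 0.0574 xang 157.15 zax [ 0.  0. -1.]
 togo tool, units of 30mm [ 0.028  0.01  -0.137]
```

Call:
move_arm([
  [[0,0,-0.022,-0.035],[0,0,-0.031,-0.05],[0,0,-0.038,-0.06],[0,0,-0.038,-0.06],[0,0,-0.038,-0.06]],
])

```text
t: 4.42
ee_pos: [0.4587, -0.1214, 0.1659]
tool_rot: [-0.011, 1.0, 0.0, 0.0]
force: [0.4, 2.1, 3.7]
opening: 0.0576
```

```bash
python3 -c "
from h import *
st([.4587,-.1216,.165])"
```

```text
t 4.4167 ee [ 0.4587 -0.1214  0.1659] J [-2.590e-01  4.100e-02 -2.930e-01  1.236e+00  1.000e-03 -2.810e-01] F [0.4 2.1 3.7] Tq [ 0.4   0.04 -0.28] op 0.0576 xang -178.76 zax [ 0.     0.001 -1.   ]
 togo tool, units of 30mm [ 0.001 -0.006  0.029]
```

It turns freely: 24°, 5 mm rise, torque about 0.28 N m. I'll carry on to about 1.45 rad.

Call:
move_arm([
  [[0,0,-0.038,-0.06],[0,0,-0.038,-0.06],[0,0,-0.038,-0.06],[0,0,-0.038,-0.06],[0,0,-0.038,-0.06]],
])

```text
t: 4.83
ee_pos: [0.4587, -0.1213, 0.1715]
tool_rot: [-0.244, 0.97, 0.0, 0.0]
force: [-0.3, 2.7, 4.4]
opening: 0.0576
```

Call:
move_arm([
  [[0,0,-0.038,-0.06],[0,0,-0.038,-0.06],[0,0,-0.038,-0.06],[0,0,-0.038,-0.06],[0,0,-0.038,-0.06]],
])

```text
t: 5.25
ee_pos: [0.4586, -0.1212, 0.1772]
tool_rot: [-0.464, 0.886, 0.0, 0.0]
force: [0.5, 3.2, 3.5]
opening: 0.0572
```

Call:
move_arm([
  [[0,0,-0.038,-0.06],[0,0,0,0],[0,0,0,0],[0,0,0,0],[0,0,0,0]],
])

```text
t: 5.67
ee_pos: [0.4586, -0.1213, 0.1783]
tool_rot: [-0.502, 0.865, 0.0, 0.0]
force: [-0.5, 3.9, 4.5]
opening: 0.0577
```

Run:
```python
from h import *
from cell import camera
st([.4587,-.1216,.165])
a=cv2.cvtColor(camera('side'),cv2.COLOR_RGB2BGR); w=cv2.cvtColor(camera('wrist'),cv2.COLOR_RGB2BGR)
cv2.imwrite('pics/s3.png',np.hstack([cv2.resize(a[80:230,220:370],(400,400),interpolation=2),cv2.resize(w[90:384,110:404],(400,400),interpolation=2)]))
```

```text
t 5.6667 ee [ 0.4586 -0.1213  0.1783] J [-2.590e-01  3.800e-02 -2.700e-01  1.264e+00  1.000e-03 -1.312e+00] F [-0.5  3.9  4.5] Tq [ 0.79  0.09 -0.05] op 0.0577 xang -119.68 zax [ 0.     0.001 -1.   ]
 togo tool, units of 30mm [ 0.006 -0.008  0.444]
```

View pics/s3.png

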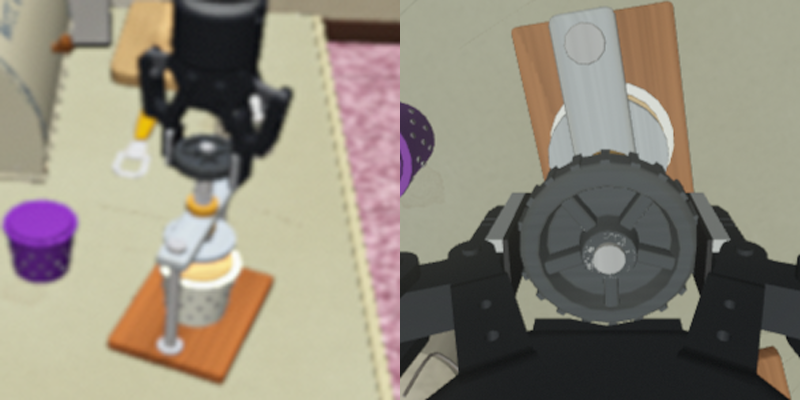

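The tool has turned 83° and risen 17.4 mm. The picture shows the plate clear of the pale follower and the mould still standing on the base. I'll open and withdraw straight up.

Call:
move_arm([
  [[0,0,0,0],[0,0,0,0],[0,0,0,0],[0,0,0,0],[0,0,0,0]],
], fingers=0)

```text
t: 6.18
ee_pos: [0.4585, -0.1219, 0.178]
tool_rot: [-0.503, 0.864, -0.0, -0.0]
force: [-0.2, 0.4, -0.4]
opening: 0.0853
```

Call:
move_arm([
  [[0,0,0,0],[0,0,0,0],[0,0,0,0],[0,0,0,0],[0,0,0,0]],
])

```text
t: 6.6
ee_pos: [0.4586, -0.1216, 0.1783]
tool_rot: [-0.503, 0.864, -0.0, 0.0]
force: [-0.0, 0.2, 0.1]
opening: 0.0859
```

```bash
python3 -c "
from h import *
st([.4587,-.1216,.26])"
```

```text
t 6.6 ee [ 0.4586 -0.1216  0.1783] J [-0.259  0.038 -0.27   1.263 -0.    -1.313] F [-0.   0.2  0.1] Tq [ 0.02  0.03 -0.03] op 0.0859 xang -119.6 zax [ 0. -0. -1.]
 togo tool, units of 30mm [-0.003 -0.004 -2.725]
```

Call:
move_arm([
  [[0,0,-0.3,0],[0,0,-0.6,0],[0,0,-0.8,0],[0,0,-0.9,0],[0,0,-0.9,0]],
])

```text
t: 7.02
ee_pos: [0.4582, -0.1215, 0.2849]
tool_rot: [-0.503, 0.864, 0.0, -0.0]
force: [1.3, -0.2, 0.3]
opening: 0.0853
```

Call:
move_arm([
  [[0,0,-0.6,0],[0,0,-0.3,0],[0,0,0,0],[0,0,0,0],[0,0,0,0]],
])

```text
t: 7.43
ee_pos: [0.4582, -0.1215, 0.309]
tool_rot: [-0.503, 0.864, 0.001, -0.001]
force: [0.0, 0.3, -0.1]
opening: 0.0854
```

Run:
```python
from h import *
from cell import camera
st([.4587,-.1216,.26])
a=cv2.cvtColor(camera('side'),cv2.COLOR_RGB2BGR); a0=cv2.imread('pics/side0.png')
d=(cv2.absdiff(a,a0).max(2)>25).astype(np.uint8); print('idle press diff px',d[232:350,228:308].sum())
cv2.imwrite('pics/s4.png',np.hstack([cv2.resize(a0[110:230,230:350],(400,400),interpolation=2),cv2.resize(a[110:230,230:350],(400,400),interpolation=2)]))
```

```text
t 7.4333 ee [ 0.4582 -0.1215  0.309 ] J [-0.259  0.041  0.02   1.552 -0.    -1.313] F [ 0.   0.3 -0.1] Tq [-0.01  0.03  0.01] op 0.0854 xang -119.6 zax [-0.002  0.    -1.   ]
 togo tool, units of 30mm [-0.007 -0.018  1.633]
idle press diff px 0
```

View pics/s4.png

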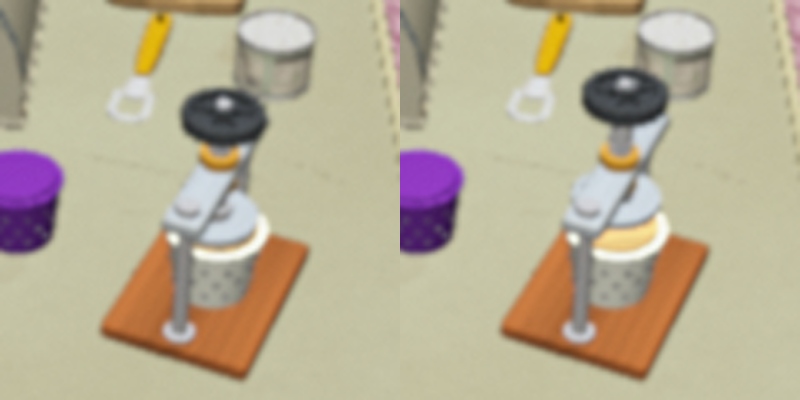

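In the before/after crop the wheel and plate now stand about 6 px higher. I expected about 5.5 px for 17 mm. The mould is unmoved and the hand is clear, so I'll hand the job in.

```bash
python3 -c "
from cell import close_job
print(close_job())"
```

```text
the job is handed in; nothing more can be done
None
```

The job is done and handed in at about 7.5 s. I gripped the handwheel of the press with the white mould from above and turned it anticlockwise by 83° (1.45 rad). My hand rose 17.4 mm with the spindle; then I let go and withdrew straight up.

**Plate:** it should stand about 17 mm clear of the mould, from the hand's measured turn and rise. The side view agrees: the wheel rose about 6 px, where about 5.5 px was expected. I did not measure the plate height directly.

**Mould and idle press:** the mould stands where it was in the before/after pictures. The idle press shows no changed pixels in the side view.

**Robot:** it ended clear of everything, with the force reading near zero. No check failed or disagreed.

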